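# Vent and unscrew the lid of a vacuum jug

### The job

One of the two steel jugs in the dock has a screw lid with a sprung thumb lever, and was closed hot, so it may be under pressure. Vent it first by pressing the thumb lever right down to its stop and letting it spring fully back; then, with the jug's handle braced in the slot of its dock, unscrew the lid anticlockwise until the threads come free (lift only then, the jug must stay seated in the dock). Finish while still holding the lid in the gripper, level and still, just clear above the open mouth so that it can drip back into the jug, and leave the other jug, the sauce bottle and the bowl alone.

Things in the scene. Friction and masses are not known exactly. Their poses are not given: they have to be found in the camera images.
- dock: Fixed steel jug dock: plate 150 x 330 x 6 mm with two collars (inner radius 54.5, 45 mm high above the plate) at its y = +85 and -85 mm. Each has a 28 mm slot on its -x side where a jug's handle sticks out, so the jug turns only about 0.15 rad before it is braced. Origin: centre of the plate's underside. Stands turned by up to 0.45 rad.
- jug: Jug to open: steel, about 0.9 kg, loose in either collar. Radius 52 mm up to height 116, shoulder to radius 30 at 154, rim (radius 22) at 184 mm. Origin: centre of its underside, 6 mm above the bench; z up. Black bar handle, 14 mm thick, on its -x side, out to 97 mm from the axis, top of it at 132 mm.
- jug_mouth (a point): Centre of the jug's mouth rim, on its axis, 184 mm above its underside.
- lid: Black screw lid of that jug, 63 mm across, 32 mm high, ribbed, 90 g. Origin: centre of its lower edge, when closed 164 mm above the jug's underside (it covers the neck by 20 mm). z up; lever on its -x side, small lip at +x. Closed, its x lies along the jug's x. Unscrews anticlockwise from above (+ about z): free at 0.95 rad, having risen 2 to 4 mm; if turned on without lifting, dead stop at 1.65 rad.
- lid_grip (a point): On the lid's axis, 17 mm above its lower edge: a good height to grasp, with fingers at the lid's +y and -y. The skirt is clear all round except under the lever's overhang. Three short threads and a sprung seal hold the lid tight: 0.3 to 0.7 N m to break it loose, less as it turns, so grip firmly (40 N or more). Once free it lifts straight off.
- lever (a joint): Sprung steel thumb lever on the lid, rad: 0 at rest (slanting up towards the lid's -x), 0.25 at its stop (level). Pivot axis level along the lid's y, 4 mm to the +x side of the lid's axis, 38 mm above the lid's lower edge. Pressing its pad takes 2 N at first, 5 N at the stop; it springs back by itself.
- lever_pad (a point): Centre of the top of the lever's thumb pad (20 mm wide, 22 mm long): at rest 38 mm from the lid's axis on its -x side, 52 mm above the lid's lower edge; it sinks 11 mm to the stop.
- plain_jug: The other jug, in the other collar: same body and handle, plain lid with a round knob, no lever, 185 mm high. Leave alone. Origin: centre of its underside.
- sauce_bottle: Amber glass sauce bottle with black cap, 60 mm across, 150 mm high, behind the dock. Leave alone. Origin: centre of its underside.
- bowl: White bowl, 120 mm across, 55 mm high, behind the dock. Leave alone. Origin: centre of its underside.
Not all that is in view belongs to the job. Leave any red look-alike of the jug alone. There is more than one size of the lid; the one meant has the size given above.

How it is judged:
By the outcome, as a careful person would: the job done as asked, in the order asked, and still so for the second after the job is handed in, while the arm keeps its last pose, push and grip.
It also fails if it takes over 48 s, if anything falls off the work surface, if the arm or the gripper's body presses on something with over 40 N, if the wrist force passes 120 N, or if a joint passes its speed limit or range.

### The arm

A 7-joint arm with a two-finger parallel gripper is mounted at the origin on the work surface. World frame = base frame: x ahead of the robot, y to its left, z up, the work surface at z = 0. Lengths are in m, angles in rad, forces in N, time in s.
With the tool pointing down it reaches from about 0.4 to 0.85 m from the base axis. Payload 10.4 kg.
Tool frame: the origin (TCP) lies where the fingers leave the gripper's body, on its centre line; the fingertips stand 70 mm ahead of it and the grasp point (between the pads) lies r.grip_depth ahead of it (r.grip_depth is the distance from the TCP to the grasp point, in m); z points along the fingers, y is the direction in which the jaws open and shut (so a half turn about z gives the same grasp; the last joint's range is limited). The gripper opens to 87 mm and grips with 3 to 60 N. Pads are 19 mm wide; open, the fingers measure 117 mm over their backs; the gripper's body (75 mm by 190 mm) begins 51 mm behind the grasp point.
Start: joints at [-1.347, 0.332, -0.065, 1.46, 0.022, 1.35, -0.088], TCP at [0.153, 0.606, 0.292] pointing down, gripper open.
Joint ranges: [-2.6, 2.6], [-0.5, 2.12], [-1.47, 1.34], [0.16, 2.42], [-1.27, 4.41], [0.06, 2.06], [-2.6, 2.6]. Speed limits (rad/s): [2.22, 2.22, 2.79, 2.79, 3.14, 3.14, 3.14].

### API

Orientations are given as a unit quaternion [x, y, z, w].
In Python, from bench import monitor, viewer, workorder, nets, r gives the robot as it stands.
- The arm moves only by the tool drive_tool, never from a script. Its argument "plan" is a list of rows, each an object of numbers: "rx", "ry", "rz": the turn, a rotation vector about the tool's x, y, z in units of 360 degrees (1.0 is 360 degrees); "x", "y", "z": the shift along the tool's x, y, z in units of 1000 mm (1.0 is 1000 mm); "fingers": the opening, from 0 (shut) to 1 (fully open). In form: [{"rx": .., "ry": .., "rz": .., "x": .., "y": .., "z": .., "fingers": ..}, ...]. A call has 1 to 12 rows; each row is the pose to reach, as a shift and turn from the pose commanded when the call began, along the tool's axes at that moment, turning the shorter way round; what a row does not reach only later rows make up. A row lasts 1/8 s, in which the tool goes at most 62.5 mm and 10.7 degrees, less where a joint would pass 70% of its speed; a pose out of reach is approached as far as the arm can. A call with a number of a shift or a turn outside -1 to 1 is refused whole. A call with a gripper value outside its range is refused whole. The fingers move at their own pace and stop on an object; "squeeze" is the grip in N (left out, the last holds). Time passes only in rows, so rows that repeat a pose let the fingers close. It gives the time, the measured TCP pose, the force and the opening at its end, in the units of the state.
- monitor.read_state(): the state, without advancing time (a new reading comes with each control period).
- viewer.camera(name): name is "side" or "top"; returns a dict with "color" (400x640x3 uint8, red, green, blue), "depth" (400x640 float32, m along the optical axis (not along the pixel's ray), 0 where there is no reading), "camera_matrix" (3x3 intrinsics, pixels), "xyz" and "rotation" of the camera in the world. Camera axes: x right, y down, z forward; pixel columns grow to the right and rows downward; lengths in m; the calibration is good to about 2 mm. A picture is of the moment at which its call begins.
- workorder.close_job(): hands the job in, once; it reports no verdict.
Trained networks look in the newest picture that a camera, given by its name, has taken for a name from the list of things; names that differ only in an ending like _2 or _b are one class to them, and where a whole thing is asked for, a point or a joint stands for the part that bears it (a point fixed in the world has none). Each returns a list of dicts, best first, with "confidence" (0 to 1); they miss things now and then, are a little off and sometimes report something else, mostly with a low value. They report only what shows in the picture. A call takes as long as a camera call. They do not tell look-alikes from the thing itself.
- nets.find_in(label, camera): "centre" ([x, y, z] in m, in world coordinates, good to about 4 mm: the middle of the surface that is visible of it).
- nets.regions_of(label, camera): "region" (400x640 bool, what is visible of it).
The state is a dict: "time": time; "joint_positions": joint angles; "joint_vel": joint speeds; "joint_torque": joint torques, N m; "ee_pos": TCP position; "eef_rot": TCP orientation; "ft_force": force on the tool from outside, world axes, zero at the start; "torque": the same for the moment, N m; "width": finger opening in m.
Only numpy, scipy, OpenCV 4.12 (cv2) and the standard library are available. Lean on these libraries where they do the work, as an engineer would, in place of code of your own. Each camera call takes 0.05 s, during which the arm holds its last target.

## Working session

There is one attempt and no reset: what is moved stays moved. The work goes in short steps, Python scripts to look and compute and a tool call to move; the robot and the scene stay as the last step left them, time stands still between calls to the robot, and variables do not carry over. Pictures are saved under pics/ and viewed, and the job is handed in when it is done.

Besides the shell and the picture viewer there is one more tool, called by a JSON object that holds its "name" and its "arguments", one argument or row to a line. drive_tool: Moves the arm, as the interface text tells. Its arguments: {"type":"object","properties":{"plan":{"type":"array","items":{"type":"object","properties":{"rx":{"type":"number","minimum":-1,"maximum":1},"ry":{"type":"number","minimum":-1,"maximum":1},"rz":{"type":"number","minimum":-1,"maximum":1},"x":{"type":"number","minimum":-1,"maximum":1},"y":{"type":"number","minimum":-1,"maximum":1},"z":{"type":"number","minimum":-1,"maximum":1},"fingers":{"type":"number"}}}},"squeeze":{"type":"number"}},"required":["plan"]}

```bash
ls; mkdir -p pics; python3 - <<'E'
from bench import monitor, viewer, workorder, nets, r
import cv2,numpy as np
s=monitor.read_state(); print({k:np.round(v,3).tolist() for k,v in s.items()}, r.grip_depth)
for n in ("side","top"):
    c=viewer.camera(n); cv2.imwrite(f"pics/a_{n}.png",c["color"][:,:,::-1]); print(n,np.round(c["xyz"],3),np.round(c["rotation"],3).tolist(),c["camera_matrix"])
    for l in ("jug","lid","lever_pad","plain_jug","dock","sauce_bottle","bowl"):
        print(l,[(np.round(d["centre"],3).tolist(),round(d["confidence"],2)) for d in nets.find_in(l,n)])
E
```

```text
pics
{'time': 0.0, 'joint_positions': [-1.347, 0.333, -0.065, 1.461, 0.022, 1.35, -0.088], 'joint_vel': [0.0, 0.0, 0.0, -0.0, -0.001, 0.0, 0.001], 'joint_torque': [-0.001, -62.325, 0.024, -38.992, -0.061, 0.04, 0.0], 'ee_pos': [0.153, 0.606, 0.291], 'eef_rot': [0.123, 0.992, -0.001, -0.0], 'ft_force': [0.185, 0.467, 0.268], 'torque': [-0.009, 0.003, 0.044], 'width': 0.087} 0.051
side [ 0.852 -0.578  0.683] [0.884, 0.214, -0.11, -0.4] [[375.24367582   0.         320.63608401]
 [  0.         375.24367582 201.10855909]
 [  0.           0.           1.        ]]
jug [([0.368, -0.329, 0.12], 0.87), ([0.788, -0.283, 0.131], 0.83), ([0.565, -0.155, 0.118], 0.64)]
lid [([0.512, -0.292, 0.024], 0.88), ([0.556, -0.132, 0.204], 0.83)]
lever_pad [([0.526, -0.293, 0.037], 0.56), ([0.524, -0.128, 0.215], 0.53)]
plain_jug [([0.535, 0.014, 0.135], 0.73)]
dock [([0.579, -0.147, 0.005], 0.78)]
sauce_bottle [([0.715, -0.1, 0.093], 0.79)]
bowl [([0.679, 0.118, 0.032], 0.96), ([0.579, -0.15, 0.003], 0.52)]
top [ 0.39  -0.062  1.101] [0.711, -0.697, 0.061, -0.073] [[441.11054224   0.         323.94206984]
 [  0.         441.11054224 201.76913833]
 [  0.           0.           1.        ]]
jug [([0.765, -0.24, 0.134], 0.68), ([0.52, -0.114, 0.141], 0.63), ([0.34, -0.29, 0.136], 0.62)]
lid [([0.509, -0.282, 0.021], 0.81), ([0.542, -0.123, 0.204], 0.62)]
lever_pad [([0.524, -0.124, 0.214], 0.66)]
plain_jug [([0.499, 0.032, 0.15], 0.94)]
dock [([0.514, -0.041, 0.007], 0.74)]
sauce_bottle [([0.703, -0.082, 0.101], 0.71)]
bowl [([0.693, 0.102, 0.022], 0.85), ([0.512, -0.038, 0.005], 0.54)]
```

View pics/a_side.png

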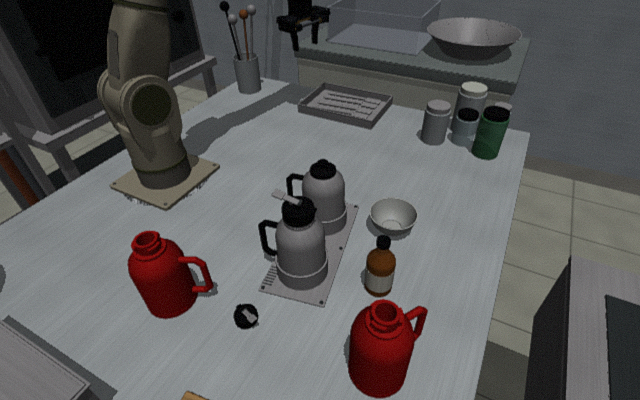

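View pics/a_top.png

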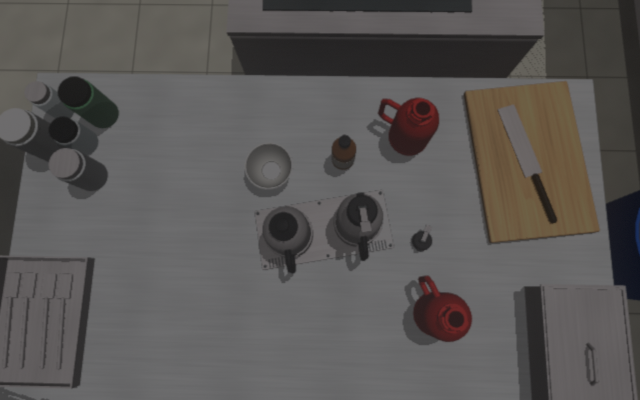

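```bash
cat > h.py <<'E'
from bench import monitor, viewer, workorder, nets, r
import cv2,numpy as np
from scipy.spatial.transform import Rotation as R
from scipy.optimize import least_squares
def cloud(n):
    c=viewer.camera(n); K=c["camera_matrix"]; d=c["depth"]; v,u=np.indices(d.shape)
    p=np.stack([(u-K[0,2])/K[0,0]*d,(v-K[1,2])/K[1,1]*d,d],-1)
    rot=np.array(c["rotation"]); M=R.from_quat(rot) if rot.size==4 else R.from_matrix(rot)
    w=(p.reshape(-1,3)@M.as_matrix().T+c["xyz"]).reshape(p.shape); w[d==0]=np.nan
    return c,w
def circ(p,rad,x0):
    s=least_squares(lambda q:np.hypot(p[:,0]-q[0],p[:,1]-q[1])-rad,x0,loss="soft_l1",f_scale=0.002); return s.x,np.median(abs(s.fun))
E
python3 - <<'E'
from h import *
for n in ("side","top"):
    c,w=cloud(n); P=w.reshape(-1,3); C=c["color"].reshape(-1,3)
    ok=~np.isnan(P[:,0]); P=P[ok];C=C[ok]
    near=np.hypot(P[:,0]-.55,P[:,1]+.13)<.12
    Q=P[near];CQ=C[near].astype(int)
    def sel(a,b): return (Q[:,2]>a)&(Q[:,2]<b)
    dark=CQ.max(1)<45
    b=Q[sel(.06,.115)&~dark&(np.hypot(Q[:,0]-.545,Q[:,1]+.125)<.075)]
    print(n,"body",len(b),circ(b,.052,[.545,-.125]) if len(b)>10 else "")
    l=Q[sel(.175,.198)&(np.hypot(Q[:,0]-.55,Q[:,1]+.125)<.05)]
    print("lid",len(l),circ(l,.0315,[.545,-.125]) if len(l)>10 else "")
    t=Q[sel(.200,.205)]; print("lidtop",len(t),t.mean(0))
    k=Q[sel(.209,.24)]; print("lever",len(k),np.round(k[np.argsort(k[:,2])][::max(1,len(k)//14)],3).tolist())
    h=Q[sel(.05,.14)&dark]; print("handle",len(h),np.round(h[::max(1,len(h)//14)],3).tolist())
    e=[ (np.round(d["centre"],3),d["confidence"],d) for d in nets.find_in("dock",n)]
    g=nets.regions_of("dock",n)[0]["region"]; D=w[g]; D=D[(D[:,2]<.012)&(D[:,2]>.001)]
    rc=cv2.minAreaRect((D[:,:2]*1000).astype(np.float32)); print("dock",rc,np.median(D[:,2]))
    print("pmax near", np.nanmax(Q[:,2]))
E
```

```text
side body 776 (array([ 0.54762696, -0.12427167]), np.float64(0.0004363200819221362))
lid 294 (array([ 0.54834946, -0.12443414]), np.float64(0.0006916669552139917))
lidtop 370 [ 0.55165371 -0.12862108  0.20158017]
lever 213 [[0.553, -0.125, 0.209], [0.551, -0.13, 0.21], [0.547, -0.123, 0.211], [0.544, -0.125, 0.211], [0.54, -0.129, 0.212], [0.533, -0.128, 0.214], [0.527, -0.129, 0.215], [0.524, -0.125, 0.216], [0.522, -0.135, 0.218], [0.515, -0.121, 0.219], [0.517, -0.137, 0.22], [0.516, -0.132, 0.221], [0.505, -0.132, 0.222], [0.507, -0.129, 0.223], [0.505, -0.125, 0.224]]
handle 284 [[0.469, -0.136, 0.137], [0.474, -0.137, 0.134], [0.483, -0.138, 0.136], [0.485, -0.138, 0.134], [0.488, -0.139, 0.133], [0.463, -0.145, 0.122], [0.457, -0.144, 0.109], [0.463, -0.143, 0.102], [0.466, -0.138, 0.089], [0.462, -0.146, 0.082], [0.459, -0.144, 0.07], [0.464, -0.145, 0.062], [0.599, -0.119, 0.095], [0.515, -0.164, 0.072], [0.522, -0.17, 0.056]]
dock ((531.3572387695312, -41.85533142089844), (151.3798828125, 331.1177062988281), 10.690605163574219) 0.005068795278429183
pmax near 0.2253683376226
[... 405 characters left out ...]
1, 0.218], [0.515, -0.127, 0.22], [0.513, -0.127, 0.221], [0.519, -0.123, 0.222], [0.511, -0.129, 0.223], [0.505, -0.133, 0.224], [0.507, -0.133, 0.225], [0.5, -0.123, 0.227]]
handle 234 [[0.536, -0.074, 0.127], [0.526, -0.077, 0.07], [0.515, -0.084, 0.066], [0.503, -0.099, 0.111], [0.503, -0.099, 0.066], [0.501, -0.143, 0.097], [0.502, -0.146, 0.061], [0.497, -0.116, 0.055], [0.487, -0.133, 0.136], [0.481, -0.131, 0.135], [0.474, -0.129, 0.134], [0.47, -0.138, 0.138], [0.464, -0.132, 0.132], [0.46, -0.139, 0.126], [0.456, -0.141, 0.121]]
dock ((532.5980834960938, -39.46766662597656), (151.68170166015625, 333.12646484375), 10.491008758544922) 0.005934768275508984
pmax near 0.2267823907473484
```

```bash
cat >> h.py <<'E'
def row(pos,yaw=None,base=None,tilt=True):
    """world TCP target + tool-y azimuth(deg) -> row numbers relative to base/measured pose"""
    s=monitor.read_state(); p0=np.array(s["ee_pos"]); R0=R.from_quat(s["eef_rot"])
    sh=R0.inv().apply(np.array(pos)-p0)
    out=dict(zip("xyz",np.round(sh,4)))
    if yaw is not None:
        a=np.radians(yaw); y=np.array([np.cos(a),np.sin(a),0]); z=np.array([0,0,-1.]); x=np.cross(y,z)
        Rt=R.from_matrix(np.stack([x,y,z],1)); rv=(R0.inv()*Rt).as_rotvec()/(2*np.pi)
        out.update(dict(zip(("rx","ry","rz"),np.round(rv,4))))
    return out
def st():
    s=monitor.read_state(); R0=R.from_quat(s["eef_rot"]).as_matrix()
    print("t",round(s["time"],3),"pos",np.round(s["ee_pos"],4),"yawy",round(np.degrees(np.arctan2(R0[1,1],R0[0,1])),2),"z",np.round(R0[:,2],3),"F",np.round(s["ft_force"],2),"M",np.round(s["torque"],2),"w",round(s["width"],4),"q",np.round(s["joint_positions"],2))
E
python3 - <<'E'
from h import *
st()
L=[];H=[]
for n in ("side","top"):
    c,w=cloud(n); P=w.reshape(-1,3); P=P[~np.isnan(P[:,0])]
    cc=np.array([.5485,-.124]); d=P[:,:2]-cc
    rr=np.hypot(*d.T); a=np.arctan2(-d[:,1],-d[:,0])
    k=(P[:,2]>.209)&(P[:,2]<.24)&(rr<.06)
    # lever line fit
    q=d[k]; m=q[:,0]<-.015; q=q[m]; 
    vx,vy,x0,y0=cv2.fitLine(q.astype(np.float32),cv2.DIST_L2,0,.01,.01).ravel(); print(n,"lever line",np.arctan(vy/vx),"pt",x0,y0,"az",np.arctan2(-y0,-x0), 'minmax r',rr[k].max())
    f=q[q[:,0]<-.03]; print(" far mean",f.mean(0),np.arctan2(-f[:,1],-f[:,0]).mean(), 'zmax',P[k,2].max())
    h=(P[:,2]>.06)&(P[:,2]<.14)&(rr>.062)&(rr<.1)&(d[:,0]<-.04)&(abs(a)<.5); print(" handle az",a[h].mean(),np.percentile(a[h],[5,95]),h.sum())
print(row((.153,.606,.345),75.9)); print(row((.42,.28,.345),10)); print(row((.50,.02,.345),-40)); print(row((.511,-.13,.31),-81.5))
E
```

```text
t 1.1 pos [0.1527 0.6061 0.2923] yawy 75.86 z [ 0.  0. -1.] F [-1.04  0.12 -0.27] M [ 0.01  0.04 -0.03] w 0.0872 q [-1.35  0.33 -0.06  1.46  0.02  1.35 -0.09]
side lever line 0.2177619 pt -0.03271426 -0.006633182 az 0.20004915 minmax r 0.04928387248196123
 far mean [-0.03904084 -0.00745343] 0.1850348762345109 zmax 0.22432523623184186
 handle az 0.20257401034504235 [0.13897613 0.24596176] 209
top lever line 0.16056368 pt -0.03376806 -0.0042282282 az 0.12456553 minmax r 0.04980508843443553
 far mean [-0.03966622 -0.00485988] 0.12014018381357391 zmax 0.2273540742175273
 handle az 0.12475391835429642 [0.05227905 0.20857841] 111
{'x': np.float64(-0.0004), 'y': np.float64(0.0), 'z': np.float64(-0.0528), 'rx': np.float64(-0.0), 'ry': np.float64(-0.0), 'rz': np.float64(-0.0001)}
{'x': np.float64(-0.3389), 'y': np.float64(-0.2509), 'z': np.float64(-0.0528), 'rx': np.float64(-0.0), 'ry': np.float64(0.0), 'rz': np.float64(0.1829)}
{'x': np.float64(-0.48), 'y': np.float64(-0.4835), 'z': np.float64(-0.0528), 'rx': np.float64(-0.0), 'ry': np.float64(0.0), 'rz': np.float64(0.3218)}
{'x': np.float64(-0.5273), 'y': np.float64(-0.6262), 'z': np.float64(-0.0177), 'rx': np.float64(-0.0), 'ry': np.float64(0.0), 'rz': np.float64(0.4371)}
```

{"name": "drive_tool", "arguments": {
  "plan": [
    {"z": -0.053, "fingers": 0},
    {"x": -0.06, "y": -0.04, "z": -0.053, "rz": 0.03, "fingers": 0},
    {"x": -0.11, "y": -0.08, "z": -0.053, "rz": 0.058, "fingers": 0},
    {"x": -0.16, "y": -0.12, "z": -0.053, "rz": 0.086, "fingers": 0},
    {"x": -0.21, "y": -0.16, "z": -0.053, "rz": 0.114, "fingers": 0},
    {"x": -0.26, "y": -0.2, "z": -0.053, "rz": 0.142, "fingers": 0},
    {"x": -0.3, "y": -0.235, "z": -0.053, "rz": 0.165, "fingers": 0},
    {"x": -0.339, "y": -0.275, "z": -0.053, "rz": 0.19, "fingers": 0},
    {"x": -0.37, "y": -0.315, "z": -0.053, "rz": 0.215, "fingers": 0},
    {"x": -0.4, "y": -0.36, "z": -0.053, "rz": 0.242, "fingers": 0},
    {"x": -0.43, "y": -0.4, "z": -0.053, "rz": 0.27, "fingers": 0},
    {"x": -0.455, "y": -0.44, "z": -0.053, "rz": 0.298, "fingers": 0}
  ],
  "squeeze": 20
}}

```text
validation failed for argument at $.pl...
```

```bash
python3 - <<'E'
from h import *
st()
print(row((.511,-.13,.33),-80.5))
E
```

```text
t 1.2 pos [0.1526 0.6061 0.2922] yawy 75.86 z [-0. -0. -1.] F [ 0.05  0.66 -0.3 ] M [-0.01  0.01 -0.01] w 0.0871 q [-1.35  0.33 -0.06  1.46  0.02  1.35 -0.09]
{'x': np.float64(-0.5273), 'y': np.float64(-0.6262), 'z': np.float64(-0.0377), 'rx': np.float64(-0.0), 'ry': np.float64(0.0), 'rz': np.float64(0.4343)}
```

{"name": "drive_tool", "arguments": {
  "plan": [
    {"rx": 0, "ry": 0, "rz": 0, "x": 0, "y": 0, "z": -0.053, "fingers": 0},
    {"rx": 0, "ry": 0, "rz": 0.03, "x": -0.05, "y": -0.035, "z": -0.053, "fingers": 0},
    {"rx": 0, "ry": 0, "rz": 0.058, "x": -0.1, "y": -0.07, "z": -0.053, "fingers": 0},
    {"rx": 0, "ry": 0, "rz": 0.086, "x": -0.15, "y": -0.11, "z": -0.053, "fingers": 0}
  ],
  "squeeze": 20
}}

```text
time: 1.7
ee_pos: [0.2715, 0.4624, 0.3454]
eef_rot: [0.386, 0.922, 0.0, -0.0]
ft_force: [1.1, 0.2, 0.2]
width: 0.055
```

```bash
python3 - <<'E'
from h import *
st()
# path in polar around base
p0=np.array([.2715,.4624]); T=np.array([.511,-.13]); a0=np.arctan2(p0[1],p0[0]);a1=np.arctan2(T[1],T[0]); r0=np.hypot(*p0); r1=np.hypot(*T)
N=13
for i in range(1,N+1):
    f=i/N; a=a0+f*(a1-a0); rr=r0+f*(r1-r0)
    d=row((rr*np.cos(a),rr*np.sin(a),.345-.01*f), 44.9+f*(-80.5-44.9)); print(i,[float(round(d[k],3)) for k in ("rz","x","y","z")])
E
```

```text
t 1.7 pos [0.2715 0.4624 0.3454] yawy 44.56 z [ 0.     0.001 -1.   ] F [1.09 0.19 0.21] M [-0.03 -0.03 -0.06] w 0.055 q [-1.2   0.11  0.08  1.62 -0.01  1.41 -0.34]
1 [0.026, -0.052, 0.01, 0.001]
2 [0.053, -0.105, 0.016, 0.002]
3 [0.08, -0.158, 0.016, 0.003]
4 [0.106, -0.21, 0.011, 0.003]
5 [0.133, -0.262, 0.0, 0.004]
6 [0.16, -0.313, -0.015, 0.005]
7 [0.187, -0.361, -0.035, 0.006]
8 [0.213, -0.408, -0.06, 0.006]
9 [0.24, -0.451, -0.09, 0.007]
10 [0.267, -0.492, -0.123, 0.008]
11 [0.294, -0.528, -0.161, 0.009]
12 [0.321, -0.561, -0.201, 0.009]
13 [0.347, -0.59, -0.245, 0.01]
```

{"name": "drive_tool", "arguments": {
  "plan": [
    {"rx": 0, "ry": 0, "rz": 0.026, "x": -0.052, "y": 0.01, "z": 0, "fingers": 0},
    {"rx": 0, "ry": 0, "rz": 0.053, "x": -0.105, "y": 0.016, "z": 0, "fingers": 0},
    {"rx": 0, "ry": 0, "rz": 0.08, "x": -0.158, "y": 0.016, "z": 0, "fingers": 0},
    {"rx": 0, "ry": 0, "rz": 0.106, "x": -0.21, "y": 0.011, "z": 0, "fingers": 0},
    {"rx": 0, "ry": 0, "rz": 0.133, "x": -0.262, "y": 0, "z": 0, "fingers": 0},
    {"rx": 0, "ry": 0, "rz": 0.16, "x": -0.313, "y": -0.015, "z": 0, "fingers": 0},
    {"rx": 0, "ry": 0, "rz": 0.187, "x": -0.361, "y": -0.035, "z": 0, "fingers": 0},
    {"rx": 0, "ry": 0, "rz": 0.213, "x": -0.408, "y": -0.06, "z": 0, "fingers": 0},
    {"rx": 0, "ry": 0, "rz": 0.24, "x": -0.451, "y": -0.09, "z": 0, "fingers": 0},
    {"rx": 0, "ry": 0, "rz": 0.267, "x": -0.492, "y": -0.123, "z": 0, "fingers": 0},
    {"rx": 0, "ry": 0, "rz": 0.294, "x": -0.528, "y": -0.161, "z": 0, "fingers": 0},
    {"rx": 0, "ry": 0, "rz": 0.321, "x": -0.561, "y": -0.201, "z": 0, "fingers": 0}
  ]
}}

```text
time: 3.2
ee_pos: [0.5237, -0.077, 0.3454]
eef_rot: [0.986, 0.165, 0.0, -0.0]
ft_force: [1.0, -0.2, 0.4]
width: 0.0004
```

```bash
python3 - <<'E'
from h import *
st()
print(row((.511,-.13,.320),-80.5))
E
```

```text
t 3.2 pos [ 0.5237 -0.077   0.3454] yawy -70.98 z [ 0.001  0.    -1.   ] F [ 0.97 -0.17  0.4 ] M [-0.07  0.07  0.01] w 0.0004 q [-0.59  0.09  0.7   1.66 -0.06  1.41 -1.12]
{'x': np.float64(-0.0293), 'y': np.float64(0.0459), 'z': np.float64(0.0254), 'rx': np.float64(-0.0), 'ry': np.float64(-0.0001), 'rz': np.float64(0.0264)}
```

{"name": "drive_tool", "arguments": {
  "plan": [
    {"rx": 0, "ry": 0, "rz": 0.0264, "x": -0.0293, "y": 0.0459, "z": 0, "fingers": 0},
    {"rx": 0, "ry": 0, "rz": 0.0264, "x": -0.0293, "y": 0.0459, "z": 0.03, "fingers": 0},
    {"rx": 0, "ry": 0, "rz": 0.0264, "x": -0.0293, "y": 0.0459, "z": 0.03, "fingers": 0}
  ]
}}

```text
time: 3.58
ee_pos: [0.5106, -0.1282, 0.3139]
eef_rot: [0.996, 0.086, -0.001, -0.0]
ft_force: [0.9, 0.7, -0.6]
width: 0.0008
```

```bash
python3 - <<'E'
from h import *
st()
for n in ("side","top"):
    c,w=cloud(n); u=(300,200) if n=="side" else (360,215)
    im=c["color"][u[1]-75:u[1]+75,u[0]-100:u[0]+100,::-1]; cv2.imwrite(f"pics/b_{n}.png",cv2.resize(im,(800,600),interpolation=cv2.INTER_CUBIC))
st()
E
```

```text
t 3.575 pos [ 0.5106 -0.1282  0.3139] yawy -80.18 z [-0.003  0.001 -1.   ] F [ 0.91  0.67 -0.62] M [-0.02  0.19 -0.01] w 0.0008 q [-0.54  0.11  0.76  1.72 -0.07  1.35 -1.17]
t 3.675 pos [ 0.5118 -0.1276  0.3158] yawy -80.08 z [ 0.  0. -1.] F [ 0.04 -0.26  1.25] M [-0.05  0.18 -0.  ] w 0.0005 q [-0.54  0.11  0.75  1.72 -0.07  1.35 -1.17]
```

View pics/b_side.png

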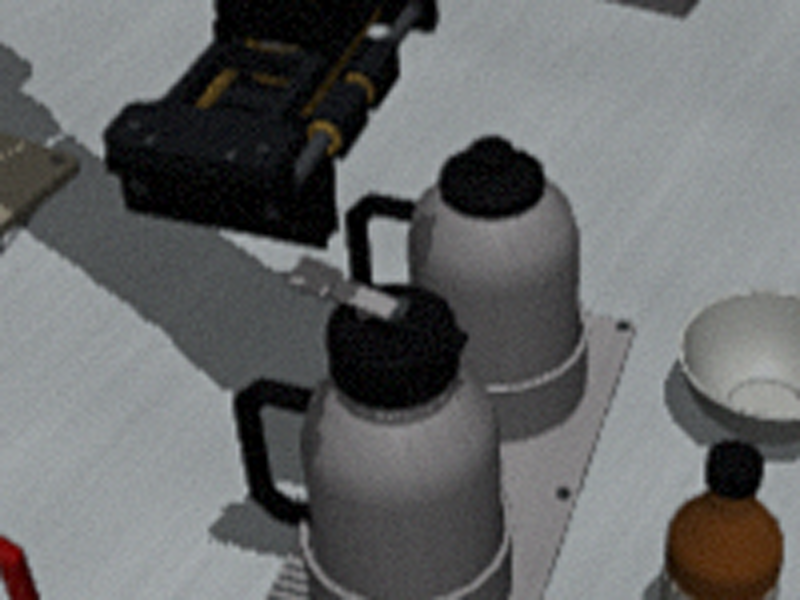

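View pics/b_top.png

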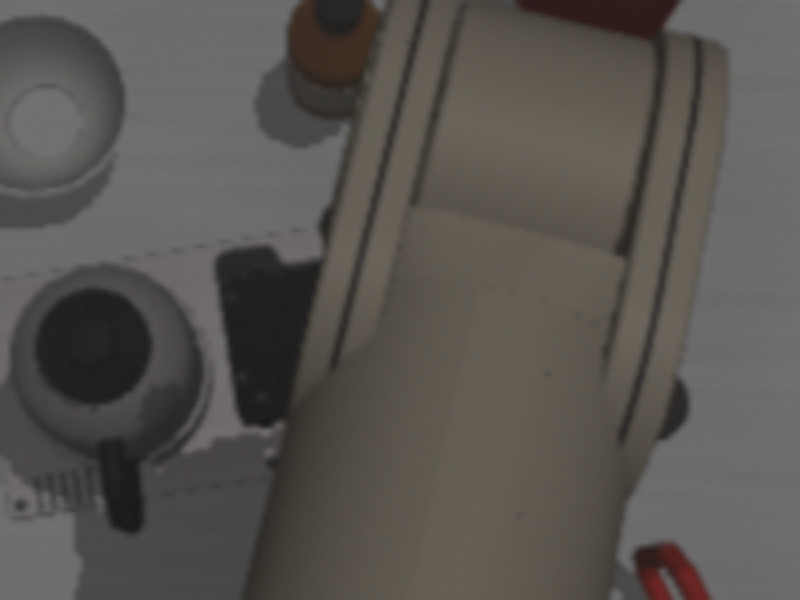

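```bash
python3 - <<'E'
from h import *
c,w=cloud("side"); st()
s=monitor.read_state(); R0=R.from_quat(s["eef_rot"])
im=c["color"][:,:,::-1].copy()
M=R.from_quat(c["rotation"]); K=c["camera_matrix"]
def pr(p):
    q=M.inv().apply(np.array(p)-c["xyz"]); return K[0,0]*q[0]/q[2]+K[0,2],K[1,1]*q[1]/q[2]+K[1,2]
im=im[60:260,190:410]; im=cv2.resize(im,None,fx=3.5,fy=2.8)
for d,col in ((0,(0,0,255)),(.07,(0,255,0))):
    p=pr(s["ee_pos"]+R0.apply([0,0,d])); print(p)
    cv2.circle(im,(int((p[0]-190)*3.5),int((p[1]-60)*2.8)),5,col,2)
cv2.imwrite("pics/c.png",im)
E
```

```text
t 3.725 pos [ 0.512  -0.1275  0.3161] yawy -80.07 z [ 0.001  0.    -1.   ] F [-0.4  -0.4   0.66] M [-0.02  0.17  0.02] w 0.0002 q [-0.54  0.11  0.75  1.72 -0.07  1.35 -1.17]
(np.float64(274.58913050928635), np.float64(151.5616389423654))
(np.float64(278.45161295481097), np.float64(182.7415609095344))
```

View pics/c.png

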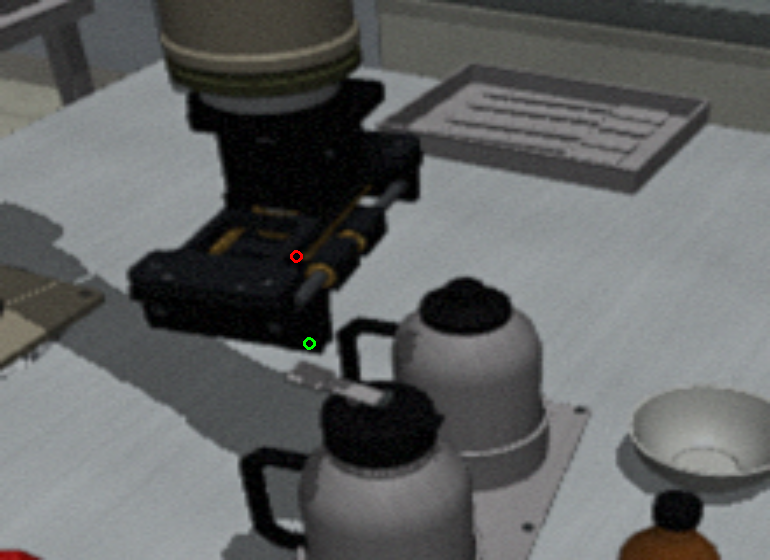

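```bash
python3 - <<'E'
from h import *
c,w=cloud("side"); st()
s=monitor.read_state(); R0=R.from_quat(s["eef_rot"])
L=R0.inv().apply(w.reshape(-1,3)-s["ee_pos"]).reshape(w.shape)
for X,Y in [(150,290),(150,318),(230,330),(290,330),(310,343),(325,345),(315,310),(300,300),(296,262),(230,300),(325,325),(320,348)]:
    u=int(190+X/3.5); v=int(60+Y/2.8); print((X,Y),np.round(L[v,u]*1000).tolist(),np.round(w[v,u],3).tolist())
g=np.isfinite(L[...,0])&(abs(L[...,0])<.06)&(abs(L[...,1])<.12)&(L[...,2]>-.1)&(L[...,2]<.072)
for a in range(-60,70,10):
    m=g&(L[...,2]>a/1000)&(L[...,2]<(a+10)/1000)
    if m.sum(): print(a,m.sum(),np.round(L[m][:,:2].min(0)*1000),np.round(L[m][:,:2].max(0)*1000))
E
```

```text
t 3.775 pos [ 0.5121 -0.1276  0.3162] yawy -80.07 z [ 0.001  0.    -1.   ] F [-0.84  0.44 -0.31] M [-0.08  0.18 -0.04] w 0.0006 q [-0.54  0.11  0.76  1.72 -0.07  1.35 -1.17]
(150, 290) [-28.0, 94.0, -34.0] [0.501, -0.225, 0.35]
(150, 318) [-35.0, 89.0, -9.0] [0.493, -0.221, 0.326]
(230, 330) [5.0, 87.0, -9.0] [0.532, -0.213, 0.325]
(290, 330) [34.0, 87.0, -14.0] [0.561, -0.207, 0.331]
(310, 343) [5.0, 12.0, 58.0] [0.519, -0.138, 0.258]
(325, 345) [8.0, 2.0, 67.0] [0.521, -0.128, 0.249]
(315, 310) [9.0, 6.0, 34.0] [0.523, -0.132, 0.282]
(300, 300) [31.0, 65.0, -18.0] [0.553, -0.186, 0.334]
(296, 262) [24.0, 50.0, -34.0] [0.545, -0.173, 0.35]
(230, 300) [13.0, 96.0, -36.0] [0.541, -0.22, 0.352]
(325, 325) [8.0, -1.0, 53.0] [0.52, -0.125, 0.263]
(320, 348) [11.0, 11.0, 62.0] [0.525, -0.137, 0.254]
-60 227 [-24. -48.] [25. 19.]
-50 1128 [-38. -94.] [37. 97.]
-40 546 [-37. -89.] [37. 97.]
-30 610 [-38. -92.] [37. 95.]
-20 494 [-38. -86.] [38. 89.]
-10 311 [-38. -87.] [37. 89.]
0 10 [ -8. -81.] [34. 87.]
20 17 [ 7. -7.] [10. 14.]
30 37 [ 2. -9.] [10. 14.]
40 41 [-1. -8.] [10. 12.]
50 40 [ 0. -8.] [11. 12.]
60 47 [-7. -6.] [11. 11.]
```

{"name": "drive_tool", "arguments": {
  "plan": [
    {"rx": 0, "ry": 0, "rz": 0, "x": -0.0015, "y": 0.002, "z": 0.018, "fingers": 0},
    {"rx": 0, "ry": 0, "rz": 0, "x": -0.0015, "y": 0.002, "z": 0.024, "fingers": 0},
    {"rx": 0, "ry": 0, "rz": 0, "x": -0.0015, "y": 0.002, "z": 0.03, "fingers": 0},
    {"rx": 0, "ry": 0, "rz": 0, "x": -0.0015, "y": 0.002, "z": 0.033, "fingers": 0},
    {"rx": 0, "ry": 0, "rz": 0, "x": -0.0015, "y": 0.002, "z": 0.033, "fingers": 0},
    {"rx": 0, "ry": 0, "rz": 0, "x": -0.0015, "y": 0.002, "z": 0.033, "fingers": 0}
  ]
}}

```text
time: 4.53
ee_pos: [0.5104, -0.1306, 0.2825]
eef_rot: [0.996, 0.086, 0.0, -0.0]
ft_force: [-3.8, -0.9, 5.2]
width: 0.0007
```

```bash
python3 - <<'E'
from h import *
st()
E
```

```text
t 4.525 pos [ 0.5104 -0.1306  0.2825] yawy -80.17 z [ 0.  0. -1.] F [-3.79 -0.9   5.24] M [-0.19  0.96  0.02] w 0.0007 q [-0.53  0.13  0.76  1.77 -0.09  1.28 -1.15]
```

{"name": "drive_tool", "arguments": {
  "plan": [
    {"rx": 0, "ry": 0, "rz": 0, "x": 0, "y": 0, "z": 0.002, "fingers": 0},
    {"rx": 0, "ry": 0, "rz": 0, "x": 0, "y": 0, "z": 0.003, "fingers": 0}
  ]
}}

```text
time: 4.78
ee_pos: [0.5105, -0.1308, 0.2801]
eef_rot: [0.996, 0.086, 0.0, -0.0]
ft_force: [-7.7, 0.4, 14.4]
width: 0.0004
```

```bash
python3 - <<'E'
from h import *
c,w=cloud("side")
st()
cv2.imwrite("pics/d.png",cv2.resize(c["color"][140:240,230:350,::-1],None,fx=6,fy=6,interpolation=cv2.INTER_CUBIC))
E
```

```text
t 4.825 pos [ 0.5105 -0.1308  0.2801] yawy -80.18 z [ 0.001  0.    -1.   ] F [-7.45 -0.52 13.82] M [-0.05  1.77  0.02] w 0.0006 q [-0.52  0.13  0.76  1.77 -0.1   1.27 -1.14]
```

View pics/d.png

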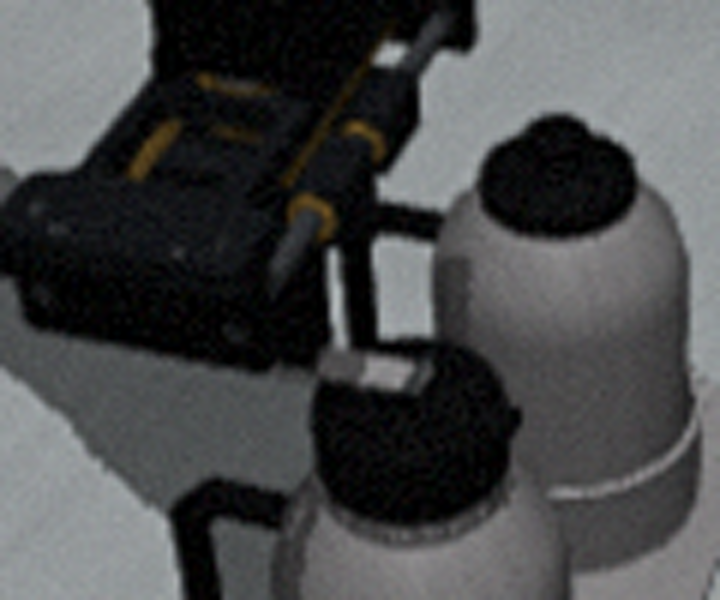

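{"name": "drive_tool", "arguments": {
  "plan": [
    {"rx": 0, "ry": 0, "rz": 0, "x": 0, "y": 0, "z": 0.0012, "fingers": 0},
    {"rx": 0, "ry": 0, "rz": 0, "x": 0, "y": 0, "z": 0.0012, "fingers": 0}
  ]
}}

```text
time: 5.08
ee_pos: [0.5105, -0.1309, 0.2793]
eef_rot: [0.996, 0.086, 0.001, -0.0]
ft_force: [-8.6, 0.2, 16.4]
width: 0.0003
```

```bash
python3 - <<'E'
from h import *
st()
E
```

```text
t 5.075 pos [ 0.5105 -0.1309  0.2793] yawy -80.19 z [ 0.001  0.    -1.   ] F [-8.57  0.18 16.39] M [-0.05  2.03  0.03] w 0.0003 q [-0.52  0.13  0.76  1.77 -0.1   1.27 -1.14]
```

{"name": "drive_tool", "arguments": {
  "plan": [
    {"rx": 0, "ry": 0, "rz": 0, "x": 0, "y": 0, "z": -0.01, "fingers": 0},
    {"rx": 0, "ry": 0, "rz": 0, "x": 0, "y": 0, "z": -0.03, "fingers": 0},
    {"rx": 0, "ry": 0, "rz": 0, "x": 0, "y": 0, "z": -0.06, "fingers": 0},
    {"rx": 0, "ry": 0, "rz": 0, "x": 0, "y": 0, "z": -0.085, "fingers": 0.3},
    {"rx": 0, "ry": 0, "rz": 0, "x": 0, "y": 0, "z": -0.085, "fingers": 1}
  ]
}}

```text
time: 5.7
ee_pos: [0.5112, -0.1305, 0.3645]
eef_rot: [0.996, 0.086, 0.002, 0.0]
ft_force: [0.2, 0.5, -0.4]
width: 0.013
```

```bash
python3 - <<'E'
from h import *
st()
c,w=cloud("side")
cv2.imwrite("pics/e.png",cv2.resize(c["color"][140:290,230:350,::-1],None,fx=4,fy=4,interpolation=cv2.INTER_CUBIC))
P=w.reshape(-1,3); P=P[~np.isnan(P[:,0])]
cc=np.array([.5485,-.124]); d=P[:,:2]-cc; rr=np.hypot(*d.T)
l=P[(P[:,2]>.175)&(P[:,2]<.198)&(rr<.05)]; print("lid",circ(l,.0315,cc))
b=P[(P[:,2]>.06)&(P[:,2]<.115)&(rr<.06)&(d[:,0]>-.045)]; print("body",circ(b,.052,cc))
k=(P[:,2]>.209)&(P[:,2]<.24)&(rr<.055); q=d[k]; f=q[q[:,0]<-.03]; print("lever",f.mean(0),np.arctan2(-f[:,1],-f[:,0]).mean(),P[k,2].max())
st()
print(row((.5485,-.124,.32),-80.3))
E
```

```text
t 5.7 pos [ 0.5112 -0.1305  0.3645] yawy -80.14 z [ 0.004  0.    -1.   ] F [ 0.23  0.55 -0.42] M [-0.13  0.14 -0.  ] w 0.013 q [-0.54  0.08  0.76  1.64 -0.05  1.44 -1.18]
lid (array([ 0.54852634, -0.1245332 ]), np.float64(0.000686885634417456))
body (array([ 0.54761407, -0.12428822]), np.float64(0.00041051630485272605))
lever [-0.03897862 -0.00785306] 0.19688205208044368 0.224405273514729
t 5.75 pos [ 0.5108 -0.1304  0.3633] yawy -80.14 z [ 0.002  0.    -1.   ] F [-0.19 -0.29 -0.54] M [-0.04  0.15 -0.03] w 0.0171 q [-0.54  0.08  0.76  1.64 -0.05  1.44 -1.18]
{'x': np.float64(0.0382), 'y': np.float64(0.0002), 'z': np.float64(0.0433), 'rx': np.float64(0.0), 'ry': np.float64(-0.0003), 'rz': np.float64(0.0004)}
```

View pics/e.png

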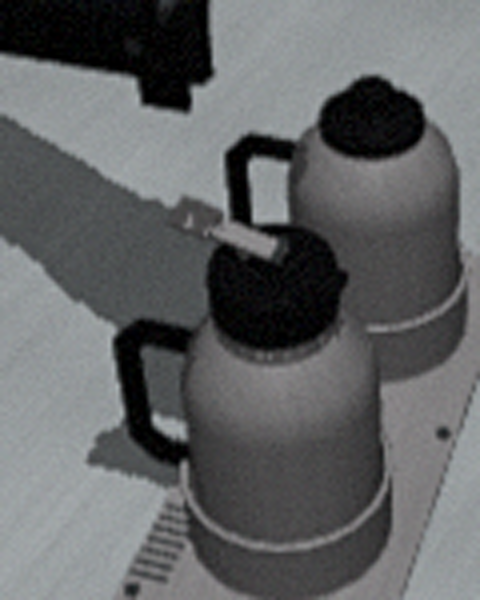

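{"name": "drive_tool", "arguments": {
  "plan": [
    {"rx": 0, "ry": 0, "rz": 0, "x": 0.037, "y": 0, "z": 0.02, "fingers": 1},
    {"rx": 0, "ry": 0, "rz": 0, "x": 0.037, "y": 0, "z": 0.04, "fingers": 1},
    {"rx": 0, "ry": 0, "rz": 0, "x": 0.037, "y": 0, "z": 0.05, "fingers": 1},
    {"rx": 0, "ry": 0, "rz": 0, "x": 0.037, "y": 0, "z": 0.05, "fingers": 1}
  ]
}}

```text
time: 6.25
ee_pos: [0.5463, -0.1243, 0.3123]
eef_rot: [0.996, 0.086, -0.001, -0.0]
ft_force: [-0.9, -0.7, 0.2]
width: 0.0565
```

```bash
python3 - <<'E'
from h import *
st()
print(row((.5482,-.124,.238),-80.3))
E
```

```text
t 6.25 pos [ 0.5463 -0.1243  0.3123] yawy -80.19 z [-0.001  0.    -1.   ] F [-0.85 -0.75  0.22] M [-0.07  0.16  0.04] w 0.0565 q [-0.51  0.21  0.76  1.64 -0.15  1.35 -1.13]
{'x': np.float64(0.0021), 'y': np.float64(0.0001), 'z': np.float64(0.0743), 'rx': np.float64(-0.0001), 'ry': np.float64(0.0002), 'rz': np.float64(0.0003)}
```

{"name": "drive_tool", "arguments": {
  "plan": [
    {"rx": 0, "ry": 0, "rz": 0, "x": 0.0018, "y": 0, "z": 0, "fingers": 1},
    {"rx": 0, "ry": 0, "rz": 0, "x": 0.0018, "y": 0, "z": 0, "fingers": 1},
    {"rx": 0, "ry": 0, "rz": 0, "x": 0.0018, "y": 0, "z": 0, "fingers": 1},
    {"rx": 0, "ry": 0, "rz": 0, "x": 0.0018, "y": 0, "z": 0.02, "fingers": 1},
    {"rx": 0, "ry": 0, "rz": 0, "x": 0.0018, "y": 0, "z": 0.04, "fingers": 1},
    {"rx": 0, "ry": 0, "rz": 0, "x": 0.0018, "y": 0, "z": 0.06, "fingers": 1},
    {"rx": 0, "ry": 0, "rz": 0, "x": 0.0018, "y": 0, "z": 0.074, "fingers": 1},
    {"rx": 0, "ry": 0, "rz": 0, "x": 0.0018, "y": 0, "z": 0.074, "fingers": 1}
  ]
}}

```text
time: 7.25
ee_pos: [0.5483, -0.1238, 0.2384]
eef_rot: [0.996, 0.086, -0.001, -0.0]
ft_force: [-1.1, 0.5, 0.8]
width: 0.0874
```

```bash
python3 - <<'E'
from h import *
c,w=cloud("side"); st()
cv2.imwrite("pics/f.png",cv2.resize(c["color"][140:290,230:350,::-1],None,fx=4,fy=4,interpolation=cv2.INTER_CUBIC))
E
```

```text
t 7.3 pos [ 0.5486 -0.1239  0.2392] yawy -80.17 z [-0. -0. -1.] F [-0.2  -0.02  0.3 ] M [-0.06  0.13  0.  ] w 0.0871 q [-0.49  0.27  0.75  1.73 -0.2   1.21 -1.09]
```

View pics/f.png

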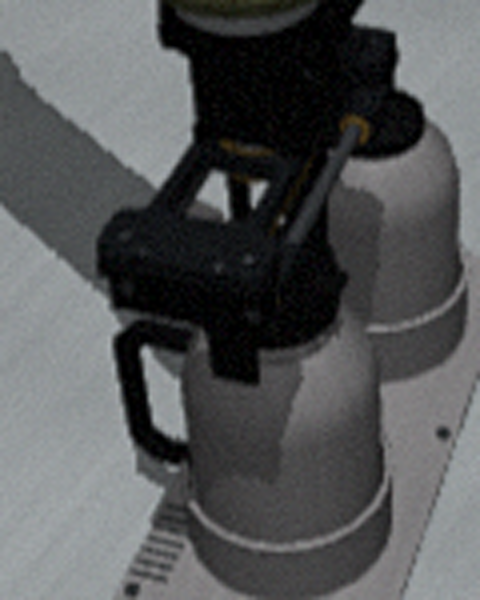

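{"name": "drive_tool", "arguments": {
  "plan": [
    {"rx": 0, "ry": 0, "rz": 0, "x": 0, "y": 0, "z": 0.0008, "fingers": 0},
    {"rx": 0, "ry": 0, "rz": 0, "x": 0, "y": 0, "z": 0.0008, "fingers": 0},
    {"rx": 0, "ry": 0, "rz": 0, "x": 0, "y": 0, "z": 0.0008, "fingers": 0},
    {"rx": 0, "ry": 0, "rz": 0, "x": 0, "y": 0, "z": 0.0008, "fingers": 0},
    {"rx": 0, "ry": 0, "rz": 0, "x": 0, "y": 0, "z": 0.0008, "fingers": 0},
    {"rx": 0, "ry": 0, "rz": 0, "x": 0, "y": 0, "z": 0.0008, "fingers": 0}
  ],
  "squeeze": 55
}}

```text
time: 8.05
ee_pos: [0.5487, -0.1238, 0.2385]
eef_rot: [0.996, 0.086, 0.0, -0.0]
ft_force: [-0.1, 0.6, 3.6]
width: 0.0624
```

```bash
python3 - <<'E'
from h import *
st()
E
```

```text
t 8.05 pos [ 0.5487 -0.1238  0.2385] yawy -80.16 z [ 0.  0. -1.] F [-0.14  0.63  3.6 ] M [ 0.09  0.29 -0.03] w 0.0624 q [-0.49  0.27  0.75  1.74 -0.2   1.21 -1.09]
```

{"name": "drive_tool", "arguments": {
  "plan": [
    {"rx": 0, "ry": 0, "rz": -0.012, "x": 0, "y": 0, "z": 0, "fingers": 0},
    {"rx": 0, "ry": 0, "rz": -0.024, "x": 0, "y": 0, "z": 0, "fingers": 0},
    {"rx": 0, "ry": 0, "rz": -0.036, "x": 0, "y": 0, "z": 0, "fingers": 0},
    {"rx": 0, "ry": 0, "rz": -0.048, "x": 0, "y": 0, "z": 0, "fingers": 0}
  ]
}}

```text
time: 8.55
ee_pos: [0.5489, -0.1242, 0.2386]
eef_rot: [0.972, 0.235, 0.0, 0.0]
ft_force: [-0.2, 0.3, 4.6]
width: 0.0621
```

```bash
python3 - <<'E'
from h import *
st()
c,w=cloud("side")
cv2.imwrite("pics/g.png",cv2.resize(c["color"][140:290,230:350,::-1],None,fx=4,fy=4,interpolation=cv2.INTER_CUBIC))
E
```

```text
t 8.55 pos [ 0.5489 -0.1242  0.2386] yawy -62.79 z [ 0.001 -0.    -1.   ] F [-0.22  0.34  4.6 ] M [-0.15  0.16 -0.35] w 0.0621 q [-0.45  0.27  0.7   1.73 -0.18  1.21 -0.8 ]
```

View pics/g.png

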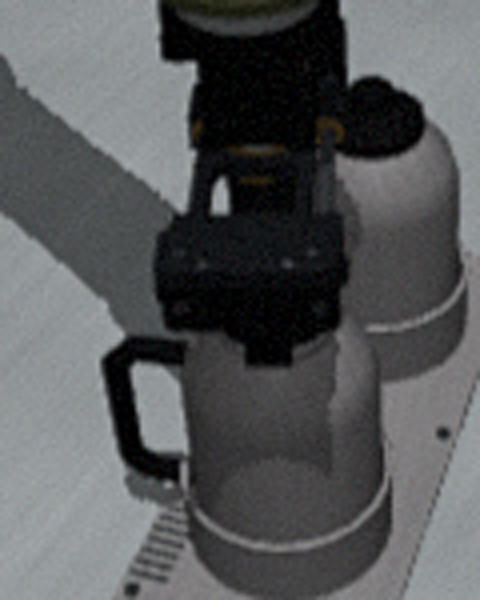

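{"name": "drive_tool", "arguments": {
  "plan": [
    {"rx": 0, "ry": 0, "rz": -0.018, "x": 0, "y": 0, "z": -0.0003, "fingers": 0},
    {"rx": 0, "ry": 0, "rz": -0.036, "x": 0, "y": 0, "z": -0.0006, "fingers": 0},
    {"rx": 0, "ry": 0, "rz": -0.054, "x": 0, "y": 0, "z": -0.0009, "fingers": 0},
    {"rx": 0, "ry": 0, "rz": -0.072, "x": 0, "y": 0, "z": -0.0012, "fingers": 0},
    {"rx": 0, "ry": 0, "rz": -0.09, "x": 0, "y": 0, "z": -0.0015, "fingers": 0}
  ]
}}

```text
time: 9.22
ee_pos: [0.5486, -0.1236, 0.2395]
eef_rot: [0.868, 0.497, 0.0, -0.0]
ft_force: [0.2, 1.8, -0.7]
width: 0.0622
```

```bash
python3 - <<'E'
from h import *
st()
c,w=cloud("side")
cv2.imwrite("pics/h.png",cv2.resize(c["color"][140:290,230:350,::-1],None,fx=4,fy=4,interpolation=cv2.INTER_CUBIC))
E
```

```text
t 9.225 pos [ 0.5486 -0.1236  0.2395] yawy -30.36 z [-0.  0. -1.] F [ 0.23  1.78 -0.67] M [ 0.24 -0.   -0.34] w 0.0622 q [-0.39  0.25  0.62  1.73 -0.16  1.21 -0.26]
```

View pics/h.png

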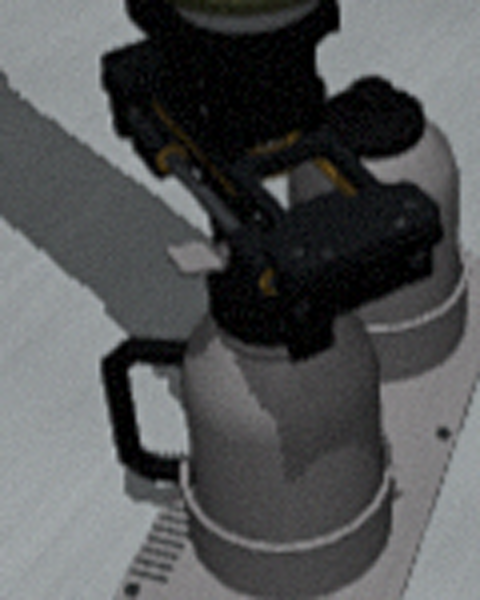

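{"name": "drive_tool", "arguments": {
  "plan": [
    {"rx": 0, "ry": 0, "rz": -0.018, "x": 0, "y": 0, "z": -0.0003, "fingers": 0},
    {"rx": 0, "ry": 0, "rz": -0.036, "x": 0, "y": 0, "z": -0.0006, "fingers": 0},
    {"rx": 0, "ry": 0, "rz": -0.054, "x": 0, "y": 0, "z": -0.0009, "fingers": 0},
    {"rx": 0, "ry": 0, "rz": -0.072, "x": 0, "y": 0, "z": -0.0012, "fingers": 0},
    {"rx": 0, "ry": 0, "rz": -0.088, "x": 0, "y": 0, "z": -0.0014, "fingers": 0}
  ]
}}

```text
time: 9.9
ee_pos: [0.5486, -0.1234, 0.2409]
eef_rot: [0.699, 0.715, 0.0, -0.0]
ft_force: [1.2, 1.8, -0.6]
width: 0.0628
```

```bash
python3 - <<'E'
from h import *
st()
for n in ("side","top"):
    c,w=cloud(n)
    im=c["color"][140:290,230:350,::-1] if n=="side" else c["color"][130:280,290:440,::-1]
    cv2.imwrite(f"pics/i_{n}.png",cv2.resize(im,None,fx=4,fy=4,interpolation=cv2.INTER_CUBIC))
P=None
st()
E
```

```text
t 9.9 pos [ 0.5486 -0.1234  0.2409] yawy 1.26 z [-0.     0.001 -1.   ] F [ 1.19  1.82 -0.6 ] M [ 0.29 -0.12 -0.03] w 0.0628 q [-0.32  0.24  0.54  1.73 -0.13  1.21  0.27]
t 10.0 pos [ 0.5485 -0.1234  0.2408] yawy 1.16 z [-0.     0.001 -1.   ] F [0.29 1.61 0.87] M [0.4  0.13 0.05] w 0.0629 q [-0.32  0.24  0.54  1.73 -0.13  1.21  0.27]
```

View pics/i_side.png

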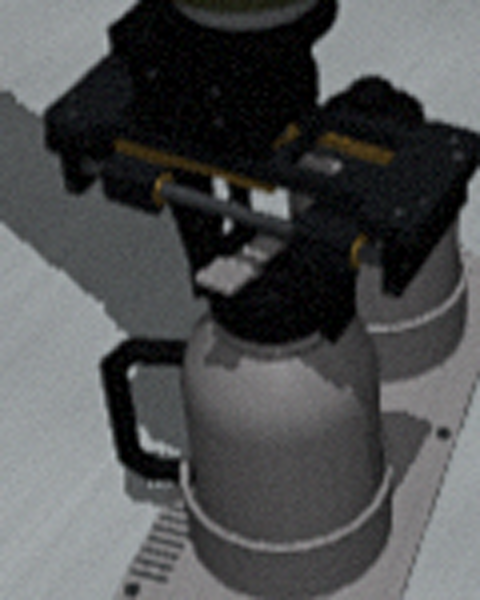

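{"name": "drive_tool", "arguments": {
  "plan": [
    {"rx": 0, "ry": 0, "rz": 0, "x": 0, "y": 0, "z": -0.002, "fingers": 0},
    {"rx": 0, "ry": 0, "rz": 0, "x": 0, "y": 0, "z": -0.004, "fingers": 0},
    {"rx": 0, "ry": 0, "rz": 0, "x": 0, "y": 0, "z": -0.006, "fingers": 0}
  ]
}}

```text
time: 10.38
ee_pos: [0.5484, -0.1238, 0.247]
eef_rot: [0.7, 0.714, -0.0, -0.0]
ft_force: [-0.2, 1.0, -2.6]
width: 0.0625
```

```bash
python3 - <<'E'
from h import *
st()
E
```

```text
t 10.375 pos [ 0.5484 -0.1238  0.247 ] yawy 1.14 z [-0.001  0.    -1.   ] F [-0.22  0.97 -2.57] M [ 0.27  0.09 -0.04] w 0.0625 q [-0.33  0.24  0.54  1.72 -0.13  1.22  0.27]
```

{"name": "drive_tool", "arguments": {
  "plan": [
    {"rx": 0, "ry": 0, "rz": 0, "x": 0, "y": 0, "z": -0.004, "fingers": 0},
    {"rx": 0, "ry": 0, "rz": 0, "x": 0, "y": 0, "z": -0.008, "fingers": 0},
    {"rx": 0, "ry": 0, "rz": 0, "x": 0, "y": 0, "z": -0.013, "fingers": 0},
    {"rx": 0, "ry": 0, "rz": 0, "x": 0, "y": 0, "z": -0.018, "fingers": 0},
    {"rx": 0, "ry": 0, "rz": 0, "x": 0, "y": 0, "z": -0.02, "fingers": 0},
    {"rx": 0, "ry": 0, "rz": 0, "x": 0, "y": 0, "z": -0.02, "fingers": 0}
  ]
}}

```text
time: 11.12
ee_pos: [0.5486, -0.1239, 0.2673]
eef_rot: [0.7, 0.714, 0.0, 0.0]
ft_force: [-0.3, 0.8, -1.0]
width: 0.0623
```

```bash
python3 - <<'E'
from h import *
st()
for n in ("side","top"):
    c,w=cloud(n)
    if n=="side": cv2.imwrite("pics/j.png",cv2.resize(c["color"][140:290,230:350,::-1],None,fx=4,fy=4,interpolation=cv2.INTER_CUBIC))
    else: cv2.imwrite("pics/j_top.png",c["color"][:,:,::-1])
    P=w.reshape(-1,3); P=P[~np.isnan(P[:,0])]; cc=np.array([.5485,-.124]); d=P[:,:2]-cc; rr=np.hypot(*d.T)
    b=P[(P[:,2]>.06)&(P[:,2]<.115)&(rr<.062)&(d[:,0]>-.045)]
    if len(b)>20: print(n,"body",circ(b,.052,cc))
    if n=="side":
        m=(rr<.034)&(P[:,2]>.14)&(P[:,2]<.25); q=P[m]; dd=d[m]
        # radius profile on camera-facing side
        for a in np.arange(.15,.245,.004):
            k=(q[:,2]>=a)&(q[:,2]<a+.004)
            if k.sum()>2: print(round(a,3),k.sum(),np.round(np.hypot(*dd[k].T),4).max())
        l=P[(P[:,2]>.200)&(P[:,2]<.225)&(rr<.04)]; print("lid",len(l),circ(l,.0315,cc))
    for l in ("jug","plain_jug","sauce_bottle","bowl"): print(l,[(np.round(x["centre"],3).tolist(),round(x["confidence"],2)) for x in nets.find_in(l,n)])
st()
E
```

```text
t 11.125 pos [ 0.5486 -0.1239  0.2673] yawy 1.19 z [ 0.  0. -1.] F [-0.31  0.79 -0.97] M [-0.06  0.04 -0.01] w 0.0623 q [-0.33  0.22  0.55  1.69 -0.12  1.26  0.26]
side body (array([ 0.54650328, -0.12196475]), np.float64(0.0004442763983654105))
0.15 50 0.0339
0.154 111 0.0339
0.158 60 0.0315
0.162 126 0.0307
0.166 75 0.0295
0.17 28 0.0232
0.174 22 0.0257
0.178 21 0.0256
0.182 57 0.0262
0.186 14 0.0208
0.198 22 0.0339
0.202 41 0.0333
0.206 41 0.033
0.21 48 0.0338
0.214 47 0.0337
0.218 48 0.0338
0.222 52 0.0338
0.226 143 0.0337
0.23 138 0.0339
0.234 24 0.0338
0.238 58 0.0336
0.242 38 0.0335
lid 359 (array([ 0.54880654, -0.12397221]), np.float64(0.0011298215992311539))
jug [([0.367, -0.332, 0.122], 0.87), ([0.787, -0.282, 0.134], 0.83), ([0.565, -0.155, 0.122], 0.6)]
plain_jug [([0.55, 0.01, 0.096], 0.9)]
sauce_bottle [([0.716, -0.099, 0.09], 0.94)]
bowl [([0.679, 0.117, 0.033], 0.86)]
jug [([0.779, -0.241, 0.143], 0.69), ([0.34, -0.292, 0.137], 0.66)]
plain_jug [([0.505, 0.032, 0.152], 0.67)]
sauce_bottle [([0.708, -0.07, 0.105], 0.7)]
bowl [([0.692, 0.103, 0.021], 0.95)]
t 11.625 pos [ 0.5486 -0.1239  0.267 ] yawy 1.2 z [-0.  0. -1.] F [ 0.54  0.19 -0.81] M [-0.1   0.01 -0.01] w 0.0625 q [-0.33  0.22  0.55  1.69 -0.12  1.26  0.26]
```

View pics/j.png

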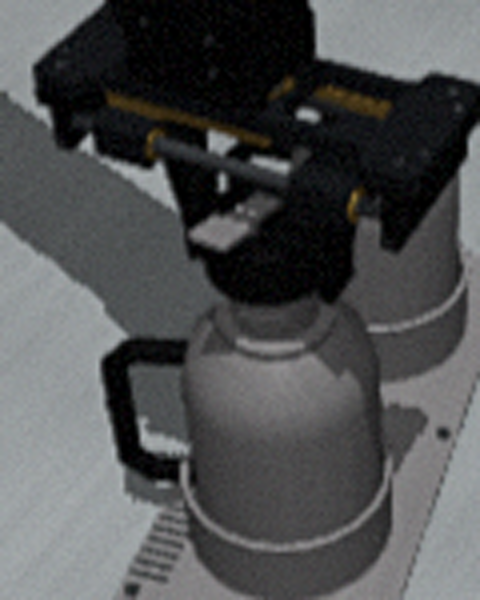

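{"name": "drive_tool", "arguments": {
  "plan": [
    {"rx": 0, "ry": 0, "rz": 0, "x": 0.001, "y": -0.0005, "z": 0, "fingers": 0},
    {"rx": 0, "ry": 0, "rz": 0, "x": 0.002, "y": -0.001, "z": 0, "fingers": 0},
    {"rx": 0, "ry": 0, "rz": 0, "x": 0.002, "y": -0.001, "z": 0, "fingers": 0},
    {"rx": 0, "ry": 0, "rz": 0, "x": 0.002, "y": -0.001, "z": 0, "fingers": 0},
    {"rx": 0, "ry": 0, "rz": 0, "x": 0.002, "y": -0.001, "z": 0, "fingers": 0}
  ]
}}

```text
time: 12.25
ee_pos: [0.5476, -0.1219, 0.2671]
eef_rot: [0.7, 0.714, 0.0, 0.0]
ft_force: [-0.3, 0.3, -0.7]
width: 0.0626
```

```bash
python3 - <<'E'
from h import *
st(); print(np.abs(monitor.read_state()["joint_vel"]).max())
workorder.close_job()
E
```

```text
t 12.25 pos [ 0.5476 -0.1219  0.2671] yawy 1.19 z [ 0.  0. -1.] F [-0.31  0.25 -0.75] M [-0.03  0.05 -0.03] w 0.0626 q [-0.33  0.22  0.55  1.7  -0.12  1.26  0.26]
0.0011937568272809395
the job is handed in; nothing more can be done
```

I vented the jug and unscrewed its lid with the handle braced. The gripper holds the lid level and still just above the open mouth, and I handed the job in at 12.25 s.

- **Venting:** I pressed the thumb lever with closed fingers until it stood level in the picture. The force reached 16 N, against 5 N at the stop. After I let go, the lever was back at its rest height: its highest point read 0.224 m both before and after.
- **Unscrewing:** I gripped the lid at 55 N and turned it 1.42 rad anticlockwise. The jug turned slightly in the dock slot, then its handle held. The twisting moment fell from 0.35 N m to about zero, so the threads had come free. Only then did I lift, and the pull never read more than about 2.6 N, well under the jug's weight, so it stayed seated.
- **At hand-in:** The lid's lower edge is about 0.199 m up and the rim about 0.190 m, leaving roughly 9 mm of clearance. The wrist carries about 0.8 N, close to the lid's own weight.
- **Centring:** The jug had shifted 2–3 mm in its collar, so I moved the lid to match, then handed in without another picture.
- **Other items:** I did not touch the other jug, the sauce bottle or the bowl. The last network positions for the bottle and bowl matched the first to within a few millimetres, apart from one 13 mm difference for the bottle from the top camera. For the plain jug, the top camera agreed to 6 mm. The side camera's reading differed by about 4 cm because the gripper hid part of that jug.

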